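Twist the guard onto an air filter over its bowl

TASK

The compressed-air filter on the bench is being put back together: its head is held upside down on the stand with the white bowl already standing in it. Put the blue bowl guard over the bowl, all the way down onto the head, and twist it clockwise (seen from above) until it is locked at its stop. Leave it there with the bowl standing inside, and do not disturb the torch, the wrench or the two rolls of tape.

Things in the scene. Friction and masses are not known exactly. Their poses are not given: they have to be found in the camera images.
- guard: Bowl guard: blue hollow cup standing mouth down, loose, 80 mm across, 82 mm tall, 0.2 to 0.33 kg, black wing grip on its closed top. Wall 3.5 mm, roof 4 mm. Origin: centre of the rim (underside), z up, x along the wing; a short white line on the outside above the rim marks each end of x. Same after a half turn about z. Inside, lips reach in to 28.5 mm radius, with two facing gaps for the lugs.
- wing (a point): On the guard's axis in its wing grip, 104 mm above the rim (22 mm above the blue cup's top): a good TCP height to grip it. The wing is a black block 56 mm long (guard x), 24 mm thick (guard y), rising 31 mm from the cup's top to 113 mm above the rim. Axes as guard.
- filter_head: Filter head upside down on a round stand, fixed: dark base plate 128 mm across, aluminium head, brass pipe ports at +-y, flange 100 mm across with its top 40 mm above the bench. Near the flange's edge: two red marks at +-x (locked) and two black marks 55 degrees counter-clockwise of them, seen from above (entry). Origin: centre of the underside, on the bench. Same after a half turn about z.
- flange (a point): Centre of the flange's top; axes as filter_head. The guard's rim rests at this height when fully down. Then the guard turns freely clockwise by 55 to 58 degrees from the black marks to a hard stop, where its wing is in line with the red marks; counter-clockwise is blocked.
- collar_top (a point): Centre of the top of the collar, 14.5 mm above the flange; collar 50 mm across, two brass lugs on it at the head's +-x, 65 mm over both, 10 mm wide, 6 mm high, tops level with the collar's. The guard passes the lugs if its wing (guard x) is in line with the black marks within 18 degrees and it is centred within 3 mm; else it rests on the lugs at this height.
- bowl: The bowl: white hollow plastic cup, mouth down, 40 mm diameter, 62 mm tall, plus a black drain knob 12 mm across and 8 mm high on top; loose, 120 g, standing upright in the head's collar (2 mm play all round). Origin: centre of its underside, 3 mm above the flange. Its knob's top is 113 mm above the bench.
- torch: Black torch, 124 mm long, 36 mm thick, lying on the bench; leave it. Origin: centre of its underside.
- wrench: Adjustable wrench, 202 mm long, 50 mm wide, 13 mm thick, lying on the bench; leave it. Origin: centre of its underside.
- masking_tape: Roll of beige masking tape, 98 mm across, 25 mm high, lying flat; leave it. Origin: centre of its underside.
- electrical_tape: Roll of black tape, 58 mm across, 19 mm high, lying flat; leave it. Origin: centre of its underside.
There are look-alikes about, which are no part of the job. Of the things like the guard, leave any that is purple; of the rest the larger one is meant.

How it is judged:
At the end, for the whole second after the job is handed in: Guard at rest, rim within 3 mm of the flange, centred within 5 mm, upright within 0.06 rad, wing within 0.2 rad of the red marks' line; bowl inside, standing in the collar (within 5 mm of the centre, 0.1 rad of upright, not lifted over 4 mm) (horizontal distance between each of guard, bowl and flange below 0.005 m and z of guard in the frame of flange between -0.003 and 0.003 m and angle between guard's own z axis and vertical below 0.06 rad and angle between the x axis of guard and the x axis of filter_head, either way round below 0.2 rad and z of bowl in the frame of flange below 0.007 m and angle between bowl's own z axis and vertical below 0.1 rad and linear speed of guard below 0.02 m/s and angular speed of guard below 0.1 rad/s); the robot touches nothing.
It fails at once if the torch, the wrench or a roll of tape is moved by more than 30 mm (distance of any of torch, wrench, masking_tape, electrical_tape from where it was at the start of the episode above 0.03 m).
It also fails if it takes over 46 s, if anything falls off the work surface, if the arm or the gripper's body presses on something with over 40 N, if the wrist force passes 120 N, or if a joint passes its speed limit or range.

ROBOT

A 6-joint arm with a two-finger parallel gripper is mounted at the origin on a cart in front of the work surface, level with it; the furniture and walls round the work are solid. World frame = base frame: x ahead of the robot, y to its left, z up, the work surface at z = 0. Lengths are in m, angles in rad, forces in N, time in s.
With the tool pointing down it reaches from about 0.4 to 0.825 m from the base axis. Payload 7 kg.
Tool frame: the origin (TCP) lies between the finger pads, 19 mm behind the fingertips; this is the grasp point; z points along the fingers, y is the line along which they close (so a half turn about z gives the same grasp; the last joint's range is limited). The gripper opens to 88 mm and grips with 3 to 60 N. Pads are 19 mm wide; open, the fingers measure 130 mm over their backs; the gripper's body (78 mm by 193 mm) begins 47 mm behind the grasp point.
Start: joints at [1.444, 0.359, 0.012, 0, -1.224, -0.288], TCP at [0.272, 0.618, 0.245] pointing down, gripper open.
Joint ranges: [-3.07, 3.07], [-1.43, 2.12], [-1.02, 1.25], [-3.03, 1.67], [-3.05, -0], [-3.03, 3.03]. Speed limits (rad/s): [2.39, 2.39, 3.01, 3.14, 3.14, 3.14].

INTERFACE

Orientations are given as [roll, pitch, yaw] about the fixed x, y, z axes, in that order (R = Rz(yaw) Ry(pitch) Rx(roll)).
In Python, from station import arm, imaging, models gives the robot as it stands.
- The arm moves only by the tool play_rows, never from a script. Its arguments are lists of equal length, an entry for each row: "travel": the shift along the tool's x, y, z in units of 25 mm (1.0 is 25 mm), a list of three; "twist": the turn about the tool's z in units of 0.15 rad (1.0 is 0.15 rad). A call has 1 to 8 rows; each row shifts and turns the commanded pose from where the row before left it, along the tool's axes as they then stand; what a row does not reach is not made up. A row lasts 1/8 s, in which the tool goes at most 62.5 mm and 10.7 degrees, less where a joint would pass 70% of its speed; a pose out of reach is approached as far as the arm can. A call with a number of a shift or a turn outside -1 to 1 is refused whole. A call with a gripper value outside its range is refused whole. "fingers" is the opening, from 0 (shut) to 1 (fully open), set as the call begins (left out, the last holds). The fingers move at their own pace and stop on an object; "newtons" is the grip in N (left out, the last holds). Time passes only in rows, so rows that do not move let the fingers close. It gives the time, the measured TCP pose, the force, the opening and the grip force at its end, in the units of the state.
- arm.get_state(): the state, without advancing time (a new reading comes with each control period).
- imaging.grab_frame(name): name is "scene" or "top" or "wrist"; returns a dict with "pixels" (384x512x3 uint8, red, green, blue), "fx", "fy", "cx", "cy" (pixels), "R" (3x3) and "t" (3): a world point X has camera coordinates R X + t; the wrist camera has in their place "T_tool_cam" (4x4, takes a point from camera to tool coordinates, whose origin is the TCP and whose axes are the flange's). Camera axes: x right, y down, z forward; pixel columns grow to the right and rows downward; lengths in m; the calibration is good to about 2 mm. A picture is of the moment at which its call begins: read the wrist's pose just before it. There is no depth.
- arm.job_done(): hands the job in; it is judged then, once.
Trained networks look in the newest picture that a camera, given by its name, has taken for a name from the list of things; names that differ only in an ending like _2 or _b are one class to them, and where a whole thing is asked for, a point or a joint stands for the part that bears it (a point fixed in the world has none). Each returns a list of dicts, best first, with "confidence" (0 to 1); they miss things now and then, are a little off and sometimes report something else, mostly with a low value. They report only what shows in the picture. A call takes as long as a camera call. They do not tell look-alikes from the thing itself.
- models.boxes_of(name, camera): "extent" ([centre column, centre row, width, height] in pixels, round what is visible of it).
- models.silhouettes(name, camera): "pixels" (384x512 bool, what is visible of it) and "extent" ([centre column, centre row, width, height] in pixels, round what is visible of it).
The state is a dict: "t": time; "q": joint angles; "qd": joint speeds; "joint_efforts": joint torques, N m; "eef_pos": TCP position; "ee_rot": TCP orientation; "force": force on the tool from outside, world axes, zero at the start; "moment": the same for the moment, N m; "width": finger opening in m; "gripper_force": force on a finger pad.
Only numpy, scipy, OpenCV 4.12 (cv2) and the standard library are available. Lean on these libraries where they do the work, as an engineer would, in place of code of your own. Each camera call takes 0.05 s, during which the arm holds its last target. There are 200 camera calls.

## Working session

There is one attempt and no reset: what is moved stays moved. The work goes in short steps, Python scripts to look and compute and a tool call to move; the robot and the scene stay as the last step left them, time stands still between calls to the robot, and variables do not carry over. Pictures are saved under pics/ and viewed, at most 10 in all, crops included, and the job is handed in when it is done.

Besides the shell and the picture viewer there is one more tool, called after "Request:" as name([rows], argument=value, ...), one row to a line, values as JSON. play_rows: Moves the arm, as the interface text tells. Shifts and turns lie within -1 to 1; 1 stands for 25 mm of shift or 0.15 rad of turn. Its arguments: {"type":"object","properties":{"travel":{"type":"array","items":{"type":"array","items":{"type":"number"}}},"twist":{"type":"array","items":{"type":"number"}},"fingers":{"type":"number"},"newtons":{"type":"number"}},"required":["travel","twist"]}

```bash
mkdir -p pics; ls; cat > h.py <<'E'
import numpy as np, cv2
from station import arm, imaging, models
def save(f,n,crop=None,s=1):
    p=f["pixels"][:,:,::-1]
    if crop: p=p[crop[1]:crop[3],crop[0]:crop[2]]
    cv2.imwrite("pics/"+n,cv2.resize(np.ascontiguousarray(p),None,fx=s,fy=s,interpolation=cv2.INTER_CUBIC))
def ray(f,u,v,z):
    R=np.array(f["R"]);t=np.array(f["t"]);d=R.T@np.array([(u-f["cx"])/f["fx"],(v-f["cy"])/f["fy"],1]);c=-R.T@t
    return c+d*(z-c[2])/d[2]
def proj(f,X):
    p=np.array(f["R"])@np.array(X)+np.array(f["t"]);return f["fx"]*p[0]/p[2]+f["cx"],f["fy"]*p[1]/p[2]+f["cy"]
E
python3 - <<'E'
from h import *
a=imaging.grab_frame("scene");b=imaging.grab_frame("top")
pa=np.hstack([a["pixels"]]);
cv2.imwrite("pics/s.png",cv2.resize(a["pixels"][:,:,::-1],(800,600)))
cv2.imwrite("pics/t.png",cv2.resize(b["pixels"][:,:,::-1],(800,600)))
for c in("top","scene"):
  for n in("guard","filter_head","bowl","torch","wrench","masking_tape","electrical_tape"):
    for d in models.boxes_of(n,c)[:4]: print(c,n,np.round(d["extent"]),round(d["confidence"],2), np.round(ray(b if c=="top" else a,*d["extent"][:2],0.05),3))
print(arm.get_state())
E
```

```text
pics
top guard [253. 218.  22.  18.] 0.88 [ 0.45  -0.005  0.05 ]
top guard [216. 184.  18.  18.] 0.73 [0.581 0.146 0.05 ]
top guard [247. 187.  20.  24.] 0.7 [0.571 0.021 0.05 ]
top filter_head [294. 193.  31.  29.] 0.95 [ 0.552 -0.166  0.05 ]
top torch [166. 206.  38.  13.] 0.66 [0.487 0.346 0.05 ]
top wrench [363. 212.  42.  17.] 0.69 [ 0.482 -0.447  0.05 ]
top masking_tape [202. 155.  20.  23.] 0.49 [0.697 0.207 0.05 ]
top electrical_tape [168. 205.  31.  11.] 0.73 [0.489 0.338 0.05 ]
scene guard [208. 183.  15.  34.] 0.93 [0.58  0.146 0.05 ]
scene guard [237. 194.  23.  38.] 0.83 [0.575 0.029 0.05 ]
scene guard [219. 219.  28.  46.] 0.83 [ 0.444 -0.005  0.05 ]
scene filter_head [286. 228.  40.  31.] 0.7 [ 0.509 -0.191  0.05 ]
scene filter_head [289. 211.  14.  28.] 0.53 [ 0.586 -0.155  0.05 ]
scene bowl [289. 209.  15.  25.] 0.8 [ 0.592 -0.152  0.05 ]
scene bowl [373. 284.  81.  23.] 0.37 [ 0.429 -0.48   0.05 ]
scene wrench [375. 285.  82.  26.] 0.73 [ 0.429 -0.485  0.05 ]
scene masking_tape [218. 171.  24.  19.] 0.73 [0.66  0.167 0.05 ]
scene electrical_tape [255. 185.  13.  16.] 0.53 [0.654 0.012 0.05 ]
{'t': 0.8, 'q': array([ 1.44409081e+00,  3.58564098e-01,  1.19471292e-02, -9.48008843e-06,
       -1.22408245e+00, -2.88082386e-01]), 'qd': array([ 0.00078055,  0.0001186 ,  0.00175971,  0.00072657, -0.00033305,
        0.00122162]), 'joint_efforts': array([-6.22468615e-04, -5.82287908e+01,  2.93281496e+01,  7.00202465e+00,
        1.25148703e-02, -2.49241396e-05]), 'eef_pos': array([0.27204159, 0.61775736, 0.24540332]), 'ee_rot': array([-3.14150228e+00,  3.60806300e-05, -4.14791127e-01]), 'force': array([-0.28223657, -0.32762654,  0.20514869]), 'moment': array([-0.05849351,  0.04342162, -0.02637665]), 'gripper_force': 0.0, 'width': 0.08743497869702388}
```

View crops.

```bash
python3 - <<'E'
import cv2
for n,c in(("s",(150,120,440,340)),("t",(140,125,410,250))):
    p=cv2.imread(f"pics/{n}.png");p=cv2.resize(p,(512,384)) if 0 else p
    k=800/512;x0,y0,x1,y1=[int(v*k) for v in c];q=p[y0:y1,x0:x1];s=min(800/q.shape[1],600/q.shape[0])
    cv2.imwrite(f"pics/{n}c.png",cv2.resize(q,None,fx=s,fy=s,interpolation=cv2.INTER_CUBIC))
E
```

```text
(no output)
```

View pics/sc.png

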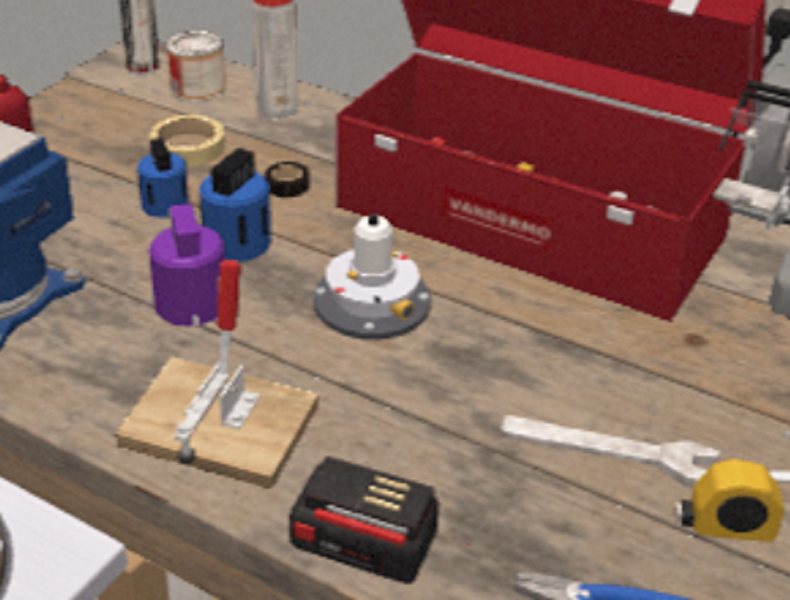

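View pics/tc.png

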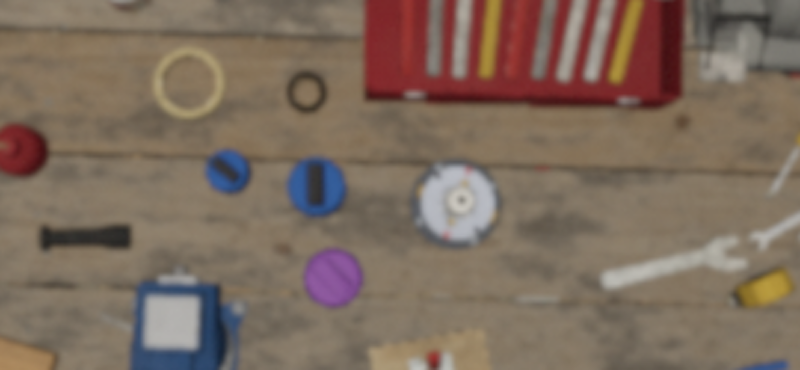

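The large blue cup, at top (247,187) and scene (237,194), is the guard. The other two are the purple cup at top (253,218) and a smaller blue cup at top (216,184). The head is at top (294,193), with its red marks about 20° clockwise of world x. The top view shows the guard's wing lying roughly along world x. I'll move above it and confirm with a wrist-camera crop.

Request:
play_rows([
  [0.6,0.5,-1],
  [1,0.8,-1],
  [1,0.8,-1],
  [1,0.8,0],
  [1,0.8,0],
  [1,0.8,0],
  [1,0.8,0],
  [1,0.8,0],
], twist=[0,0,0,0,0,0,0,0])

```text
t: 1.8
eef_pos: [0.3847, 0.4, 0.3197]
ee_rot: [3.141, 0.0, -0.415]
force: [-0.3, 0.5, -0.4]
width: 0.0878
gripper_force: 0.0
```

Request:
play_rows([
  [1,0.8,0],
  [1,0.8,0],
  [1,0.8,0],
  [1,0.8,0],
  [1,0.8,0],
  [1,0.8,0],
  [1,0.8,0],
  [1,0.8,0],
], twist=[0,0,0,0,0,0,0,0])

```text
t: 2.8
eef_pos: [0.503, 0.1731, 0.3197]
ee_rot: [3.141, 0.001, -0.415]
force: [0.4, 0.2, 0.3]
width: 0.0878
gripper_force: 0.0
```

Request:
play_rows([
  [1,1,0],
  [1,1,0],
  [1,1,0],
  [0.4,0.4,0],
  [0,0,0],
  [0,0,0],
  [0,0,0],
  [0,0,0],
], twist=[0,0,0,-0.7,-0.7,-0.7,-0.7,0])

```text
t: 3.8
eef_pos: [0.5462, 0.0621, 0.3197]
ee_rot: [3.141, 0.001, 0.004]
force: [-0.4, -0.6, -0.2]
width: 0.0875
gripper_force: 0.0
```

```bash
cat >> h.py <<'E'
from scipy.spatial.transform import Rotation as Ro
def wgrab():
    s=arm.get_state();f=imaging.grab_frame("wrist")
    T=np.eye(4);T[:3,:3]=Ro.from_euler("xyz",s["ee_rot"]).as_matrix();T[:3,3]=s["eef_pos"]
    C=np.linalg.inv(T@np.array(f["T_tool_cam"]));f["R"]=C[:3,:3];f["t"]=C[:3,3];f["s"]=s
    return f
E
python3 - <<'E'
from h import *
f=wgrab();print(f["s"]["t"],f["s"]["eef_pos"],f["s"]["ee_rot"],np.round(f["T_tool_cam"],3),f["fx"])
for n in("guard","filter_head","bowl"):
    for d in models.boxes_of(n,"wrist")[:3]: print(n,np.round(d["extent"]),round(d["confidence"],2), np.round(ray(f,*d["extent"][:2],0.1),3))
save(f,"w1.png",s=1.5)
E
```

```text
3.8 [0.54615282 0.06214863 0.31973473] [3.14140182e+00 8.83631269e-04 4.26964116e-03] [[-0.    -0.956 -0.292  0.08 ]
 [ 1.    -0.     0.     0.001]
 [-0.    -0.292  0.956 -0.139]
 [ 0.     0.     0.     1.   ]] 289.469431979604
guard [300. 231.  56.  71.] 0.82 [0.467 0.005 0.1  ]
guard [284. 149.  60.  67.] 0.81 [0.577 0.029 0.1  ]
guard [196. 135.  49.  45.] 0.63 [0.594 0.136 0.1  ]
filter_head [405. 156.  84.  80.] 0.9 [ 0.569 -0.121  0.1  ]
bowl [428. 163.  51.  37.] 0.79 [ 0.56  -0.152  0.1  ]
```

View pics/w1.png

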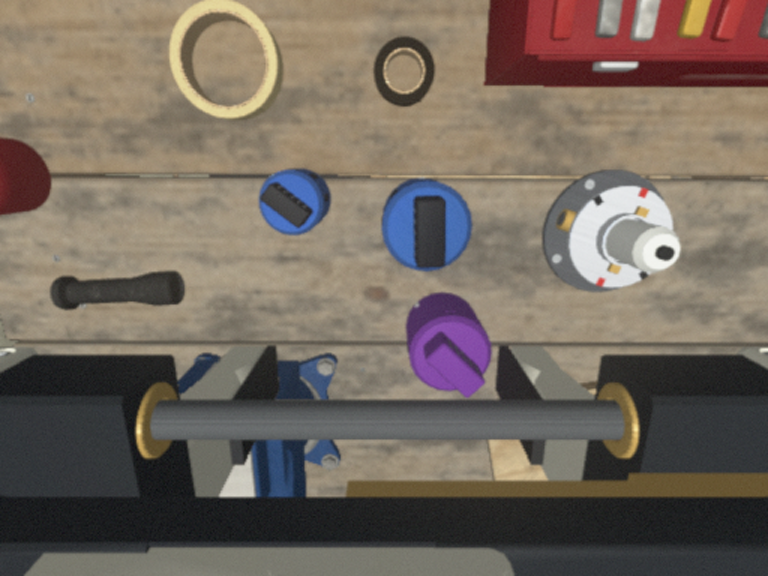

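The picture (1.5x scale) shows the large blue guard at (427,225) with its wing nearly vertical. The small blue cup is at (295,202) and the purple one at (448,340). The head is at (610,230), with red marks near (643,192) and (600,282). Next I'll measure the wing and the marks.

```bash
python3 - <<'E'
from h import *
f=wgrab();p=f["pixels"].astype(int);save(f,"w2.png",(355,105,465,200),5)
save(f,"w3.png",(240,110,325,190),7)
m=np.zeros(p.shape[:2],np.uint8);m[122:181,262:308]=(p.max(2)<70)[122:181,262:308]
n,l,st,ce=cv2.connectedComponentsWithStats(m);i=1+np.argmax(st[1:,4]);c=max(cv2.findContours((l==i).astype(np.uint8),0,1)[0],key=len)[:,0]
W=np.array([ray(f,u,v,.113)[:2] for u,v in c]);r=cv2.minAreaRect((W*1000).astype(np.float32));print("wing",st[i],r,cv2.boxPoints(r))
b=(p[:,:,2]>p[:,:,0]+50)&(p[:,:,1]>p[:,:,0]+15);m=np.zeros_like(m);m[110:190,245:320]=b[110:190,245:320];c=np.concatenate(cv2.findContours(m,0,1)[0])
W=np.array([ray(f,u,v,.082)[:2] for u,v in c[:,0]]);print("cup82",cv2.minEnclosingCircle((W*1000).astype(np.float32)))
red=((p[:,:,0]>150)&(p[:,:,1]<90)&(p[:,:,2]<90)).astype(np.uint8);red[:110]=0;red[:,:370]=0
n,l,st,ce=cv2.connectedComponentsWithStats(red)
P=[ray(f,*ce[k],.04)[:2] for k in range(1,n) if st[k,4]>3];print("red",st[1:],P)
if len(P)==2: d=P[1]-P[0];print((P[0]+P[1])/2,np.hypot(*d),np.degrees(np.arctan2(d[1],d[0])))
E
```

```text
wing [277 131  20  47 860] ((572.61669921875, 27.38207244873047), (55.363739013671875, 22.777690887451172), 1.3012216091156006) [[544.68335   38.139366]
 [545.20056   15.367545]
 [600.55005   16.624779]
 [600.03284   39.3966  ]]
cup82 ((572.4844970703125, 27.847848892211914), 38.88976287841797)
red [[427 126   5   5  16]
 [398 186   4   5  11]] [array([ 0.59981984, -0.17992861]), array([ 0.51152127, -0.15180194])]
[ 0.55567056 -0.16586527] 0.09267009576336584 162.33121547566878
```

View pics/w2.png

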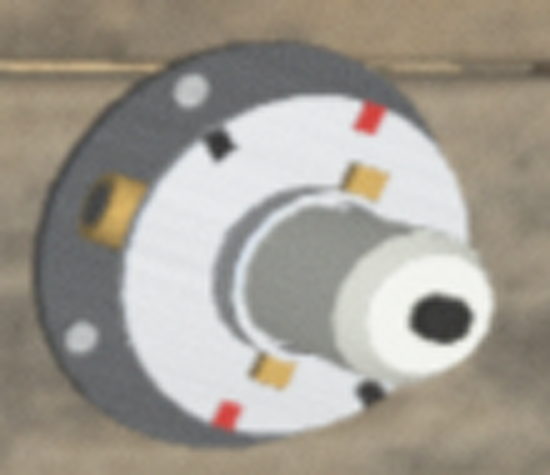

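View pics/w3.png

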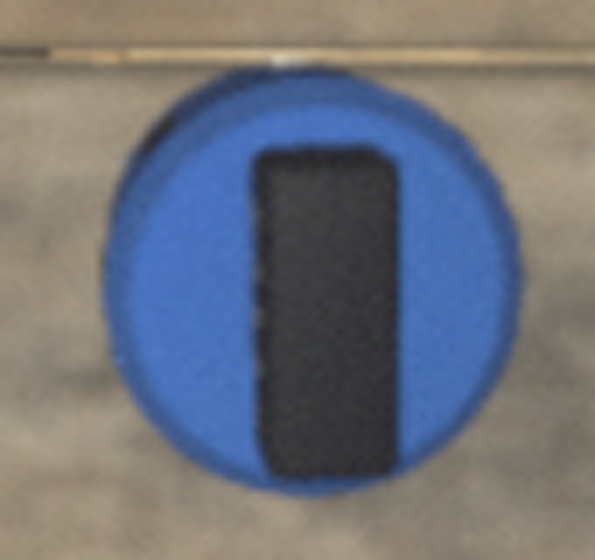

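Sizes match the description: wing 55x23 mm, cup 78 mm across, red marks 93 mm apart. The guard is at (0.573,0.027) with yaw 0.02. The head is at (0.556,-0.166) with its x axis at -17.7°, so entry is at +37.3°. I'll go and grasp the wing.

Request:
play_rows([
  [0.53,0.7,1],
  [0.53,0.7,1],
  [0,0,1],
  [0,0,1],
  [0,0,1],
  [0,0,0.5],
  [0,0,0],
  [0,0,0],
], twist=[-0.13,0,0,0,0,0,0,0], fingers=0.65, newtons=40)

```text
t: 5.05
eef_pos: [0.5742, 0.0281, 0.1839]
ee_rot: [-3.141, -0.001, 0.025]
force: [0.4, 1.0, 1.2]
width: 0.0573
gripper_force: 0.0
```

Request:
play_rows([
  [0,0,1],
  [0,0,1],
  [0,0,0.7],
  [0,0,0.4],
  [0,0,0],
  [0,0,0],
], twist=[0,0,0,0,0,0])

```text
t: 5.8
eef_pos: [0.5742, 0.0281, 0.1063]
ee_rot: [-3.141, -0.001, 0.025]
force: [-0.3, 0.7, -0.2]
width: 0.0569
gripper_force: 0.0
```

Request:
play_rows([
  [0,0,0],
  [0,0,0],
  [0,0,0],
  [0,0,0],
  [0,0,0],
  [0,0,0],
], twist=[0,0,0,0,0,0], fingers=0, newtons=40)

```text
t: 6.55
eef_pos: [0.5736, 0.0279, 0.1054]
ee_rot: [3.142, -0.0, 0.025]
force: [1.0, -0.3, 1.5]
width: 0.0237
gripper_force: 40.0
```

Request:
play_rows([
  [0,0,-0.4],
  [0,0,-0.8],
  [0,0,-1],
  [0,0,-1],
  [0,0,-1],
  [0,0,-1],
  [0,0,-0.6],
  [0,0,0],
], twist=[0,0,0,0,0,0,0,0])

```text
t: 7.55
eef_pos: [0.5739, 0.0281, 0.2513]
ee_rot: [-3.141, -0.002, 0.025]
force: [-0.1, 0.1, -2.4]
width: 0.0237
gripper_force: 40.0
```

Request:
play_rows([
  [-0.1,0.5,0],
  [-0.1,0.9,0],
  [-0.12,1,0],
  [-0.12,1,0],
  [-0.12,1,0],
  [-0.12,1,0],
  [-0.12,1,0],
  [-0.12,0.8,0],
], twist=[0,0,0,0,0,0,0,0])

```text
t: 8.55
eef_pos: [0.5541, -0.154, 0.2492]
ee_rot: [-3.141, 0.002, 0.024]
force: [0.0, -0.1, -3.3]
width: 0.0241
gripper_force: 40.0
```

Request:
play_rows([
  [0,0.5,0],
  [0,0.04,0],
  [0,0,0],
  [0,0,0],
  [0,0,0],
  [0,0,0],
  [0,0,0],
  [0,0,0],
], twist=[0,-0.5,-0.9,-0.9,-0.9,-0.6,-0.38,0])

```text
t: 9.55
eef_pos: [0.5554, -0.166, 0.2501]
ee_rot: [-3.141, 0.0, 0.651]
force: [-1.2, 0.9, -2.6]
width: 0.0237
gripper_force: 40.0
```

```bash
python3 - <<'E'
from h import *
f=wgrab();print(f["s"]["eef_pos"],f["s"]["ee_rot"],f["s"]["width"])
g=imaging.grab_frame("scene");t=imaging.grab_frame("top")
W=cv2.resize(f["pixels"],(400,300));S=cv2.resize(g["pixels"][140:260,220:350],(400,369));T=cv2.resize(t["pixels"][160:225,255:335],(369,300))
im=np.zeros((670,800,3),np.uint8);im[:300,:400]=W;im[300:669,:400]=S;im[:300,400:769]=T
cv2.imwrite("pics/c.png",cv2.resize(im,(716,600))[:,:,::-1])
np.savez("g.npz",R=f["R"],t=f["t"],p=f["pixels"],fx=f["fx"],fy=f["fy"],cx=f["cx"],cy=f["cy"])
E
```

```text
[ 0.55537289 -0.16604609  0.25007739] [-3.14126911e+00  2.30987171e-04  6.51454346e-01] 0.023701901011765822
```

View pics/c.png

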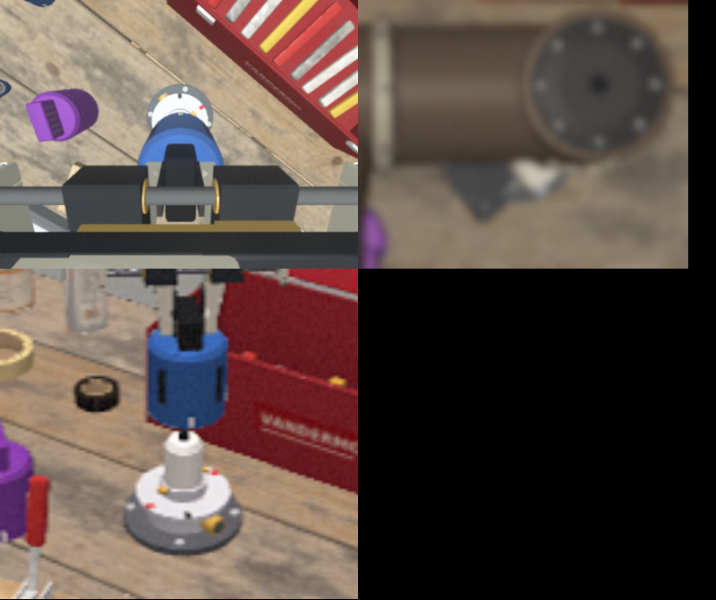

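The guard is held level, with its rim 32 mm above the bowl's knob, and its rim mark faces the black mark in the scene view. I'll check the in-hand offset and get a second estimate of the head's position.

```bash
python3 - <<'E'
from h import *
f=dict(np.load("g.npz"));p=f["p"].astype(int);pos=np.array([.5554,-.166,.2501]);yaw=.651
b=(p[:,:,2]>p[:,:,0]+40)&(p[:,:,1]>p[:,:,0]+5)
for col in(248,252,256,260,264): 
    r=np.where(b[100:330,col])[0]; print(col,100+r[:1],end=" ")
r=np.where(b[:,:][180])[0];print("row180",r[(r>150)&(r<350)][[0,-1]])
x=np.array([np.cos(yaw),np.sin(yaw),0])
for o in(-.003,0,.003):
    print(o,[np.round(proj(f,pos+x*(o+.04)+[0,0,z-.1054]),1) for z in(0,.082)])
s=imaging.grab_frame("scene");q=s["pixels"].astype(int)
red=((q[:,:,0]>130)&(q[:,:,1]<85)&(q[:,:,2]<85)).astype(np.uint8)
n,l,st,ce=cv2.connectedComponentsWithStats(red)
for a in((.5998,-.1799,.04),(.5115,-.1518,.04)):
    u,v=proj(s,a);k=1+np.argmin(np.hypot(*(ce[1:]-[u,v]).T));print("exp",round(u,1),round(v,1),"got",ce[k],st[k,4],ray(s,*ce[k],.04))
E
```

```text
248 [163] 252 [162] 256 [165] 260 [164] 264 [162] row180 [225 290]
-0.003 [array([256.4, 159.7]), array([255.6, 184.2])]
0 [array([256.4, 156.2]), array([255.6, 179.1])]
0.003 [array([256.4, 152.7]), array([255.6, 174.1])]
exp 298.3 213.8 got [297.5 214. ] 2 [ 0.59752883 -0.17843069  0.04      ]
exp 274.6 225.9 got [273.5 226. ] 2 [ 0.50933324 -0.14957874  0.04      ]
```

```bash
python3 - <<'E'
from h import *
f=dict(np.load("g.npz"));p=f["p"].astype(int);pos=np.array([.5554,-.166,.2501]);yaw=.651
b=p[:,:,2]>p[:,:,0]+25
M=Ro.from_euler("z",yaw).as_matrix()
cols=[230,235,240,244,268,272,277,282]
print("obs",[130+np.argmax(b[130:,c]) for c in cols])
a=np.linspace(-1.5,1.5,600)
for o in(-.005,-.003,-.001,.001):
    for z,R in((0,.04),(.082,.04)):
        P=np.array([proj(f,pos+M@[o+R*np.cos(t),R*np.sin(t),z-.1054]) for t in a]);i=P[:,0].argsort()
        print(o,z,np.round(np.interp(cols,P[i,0],P[i,1]),1))
print([tuple(x) for x in p[148:186:2,240]])
E
```

```text
obs [np.int64(170), np.int64(167), np.int64(164), np.int64(163), np.int64(162), np.int64(164), np.int64(166), np.int64(168)]
-0.005 0 [170.2 167.2 165.  163.7 163.5 164.7 166.8 169.7]
-0.005 0.082 [192.3 190.6 189.2 188.5 188.6 189.4 190.8 192.6]
-0.003 0 [167.8 164.9 162.7 161.4 161.2 162.4 164.5 167.4]
-0.003 0.082 [189.  187.2 185.9 185.1 185.3 186.1 187.5 189.3]
-0.001 0 [165.5 162.5 160.3 159.  158.8 160.1 162.2 165. ]
-0.001 0.082 [185.6 183.9 182.6 181.8 181.9 182.8 184.1 185.9]
0.001 0 [163.1 160.2 158.  156.7 156.5 157.7 159.8 162.7]
0.001 0.082 [182.3 180.5 179.2 178.4 178.6 179.4 180.8 182.6]
[(np.int64(251), np.int64(253), np.int64(254)), (np.int64(251), np.int64(253), np.int64(254)), (np.int64(250), np.int64(252), np.int64(254)), (np.int64(250), np.int64(252), np.int64(254)), (np.int64(251), np.int64(253), np.int64(254)), (np.int64(251), np.int64(253), np.int64(254)), (np.int64(250), np.int64(252), np.int64(254)), (np.int64(247), np.int64(251), np.int64(253)), (np.int64(187), np.int64(201), np.int64(219)), (np.int64(83), np.int64(101), np.int64(136)), (np.int64(74), np.int64(94), np.int64(131)), (np.int64(74), np.int64(94), np.int64(130)), (np.int64(76), np.int64(96), np.int64(132)), (np.int64(73), np.int64(94), np.int64(132)), (np.int64(73), np.int64(94), np.int64(132)), (np.int64(73), np.int64(94), np.int64(133)), (np.int64(74), np.int64(94), np.int64(133)), (np.int64(71), np.int64(93), np.int64(133)), (np.int64(78), np.int64(103), np.int64(152))]
```

```bash
python3 - <<'E'
from h import *
from scipy.optimize import least_squares
s=imaging.grab_frame("scene");q=s["pixels"].astype(int);w=dict(np.load("g.npz"))
R=np.array(s["R"]);print("cam",-R.T@np.array(s["t"]))
b=((q[:,:,2]>q[:,:,0]+25)).astype(np.uint8);b[:,:262]=0;b[:,310:]=0;b[:150]=0;b[205:]=0
pos=np.array([.5554,-.166,.1447]);print("axis rim",proj(s,pos),"roof",proj(s,pos+[0,0,.082]))
for v in range(162,202,3):
    r=np.where(b[v])[0]; print(v,(r.min(),r.max(),(r.min()+r.max())/2) if len(r) else None,end=" ")
# predicted hull
a=np.linspace(0,6.283,300);H=np.array([proj(s,pos+[.04*np.cos(t),.04*np.sin(t),z]) for t in a for z in(0,.082)])
h=cv2.convexHull(H.astype(np.float32));m=np.zeros(b.shape,np.uint8);cv2.fillConvexPoly(m,np.round(h).astype(int),1);print()
for v in range(162,205,3):
    r=np.where(m[v])[0]; print(v,(r.min(),r.max(),(r.min()+r.max())/2) if len(r) else None,end=" ")
print("\nbottom rows obs",[np.where(b[:,c])[0].max() for c in(276,280,284,288,292,296)],"pred",[np.where(m[:,c])[0].max() for c in(276,280,284,288,292,296)])
for d in([.005,0,0],[0,.005,0],[0,0,.005]): print(d,np.subtract(proj(s,pos+d),proj(s,pos)))
x=np.array([np.cos(.651),np.sin(.651),0]);print("toolx 5mm",np.subtract(proj(s,pos+.005*x),proj(s,pos)))
E
```

```text
cam [-0.37955398 -0.70583919  0.82986309]
axis rim (np.float64(287.2597116467322), np.float64(189.4981424797084)) roof (np.float64(287.77718452031314), np.float64(163.84295420030642))
162 (np.int64(276), np.int64(299), np.float64(287.5)) 165 (np.int64(274), np.int64(302), np.float64(288.0)) 168 (np.int64(274), np.int64(302), np.float64(288.0)) 171 (np.int64(274), np.int64(301), np.float64(287.5)) 174 (np.int64(274), np.int64(301), np.float64(287.5)) 177 (np.int64(274), np.int64(301), np.float64(287.5)) 180 (np.int64(274), np.int64(301), np.float64(287.5)) 183 (np.int64(274), np.int64(301), np.float64(287.5)) 186 (np.int64(274), np.int64(301), np.float64(287.5)) 189 (np.int64(274), np.int64(300), np.float64(287.0)) 192 (np.int64(275), np.int64(300), np.float64(287.5)) 195 (np.int64(278), np.int64(297), np.float64(287.5)) 198 None 201 None 
162 (np.int64(273), np.int64(302), np.float64(287.5)) 165 (np.int64(273), np.int64(303), np.float64(288.0)) 168 (np.int64(273), np.int64(303), np.float64(288.0)) 171 (np.int64(273), np.int64(303), np.float64(288.0)) 174 (np.int64(273), np.int64(303), np.float64(288.0)) 177 (np.int64(273), np.int64(303), np.float64(288.0)) 180 (np.int64(273), np.int64(302), np.float64(287.5)) 183 (np.int64(273), np.int64(302), np.float64(287.5)) 186 (np.int64(273), np.int64(302), np.float64(287.5)) 189 (np.int64(273), np.int64(302), np.float64(287.5)) 192 (np.int64(273), np.int64(301), np.float64(287.0)) 195 (np.int64(276), np.int64(299), np.float64(287.5)) 198 None 201 None 204 None 
bottom rows obs [np.int64(194), np.int64(196), np.int64(197), np.int64(197), np.int64(196), np.int64(195)] pred [np.int64(195), np.int64(196), np.int64(197), np.int64(197), np.int64(197), np.int64(196)]
[0.005, 0, 0] [ 0.91001867 -0.80999304]
[0, 0.005, 0] [-1.53888236 -0.50877785]
[0, 0, 0.005] [ 0.03052017 -1.51312397]
toolx 5mm [-0.20769604 -0.9518393 ]
```

```bash
python3 - <<'E'
from h import *
f=dict(np.load("g.npz"));p=f["p"].astype(int)
red=((p[:,:,0]>150)&(p[:,:,1]<90)&(p[:,:,2]<90)).astype(np.uint8)
C=np.array([.5557,-.1659]);M=lambda a,r=.0463:np.array([C[0]+r*np.cos(a),C[1]+r*np.sin(a),.04])
n,l,st,ce=cv2.connectedComponentsWithStats(red)
dk=np.zeros_like(red);dk[115:165,215:300]=(p.max(2)<90)[115:165,215:300];n2,l2,st2,ce2=cv2.connectedComponentsWithStats(dk)
for nm,a,cc,ss in(("red",-.308,ce,st),("blk",.652,ce2,st2)):
    e=np.array(proj(f,M(a)));k=1+np.argmin(np.hypot(*(cc[1:]-e).T));g=ray(f,*cc[k],.04);print(nm,"exp",e,"got",cc[k],ss[k],(g-M(a))*1000)
s=imaging.grab_frame("scene");q=s["pixels"].astype(int)
base=q[195:270,255:320]
cv2.imwrite("pics/d.png",np.hstack([cv2.resize(p[110:175,200:310].astype(np.uint8),(400,236)),cv2.resize(base.astype(np.uint8),(205,236),interpolation=cv2.INTER_CUBIC)])[:,:,::-1])
E
```

```text
red exp [288.29595238 153.02773485] got [430.71012983  65.43768659] [  281     0   231   207 14403] [ 1.71309930e+02 -6.43319053e+01 -2.08166817e-14]Traceback (most recent call last):
  File "<stdin>", line 8, in <module>
    return _wrapfunc(a, 'argmin', axis=axis, out=out, **kwds)
    return bound(*args, **kwds)
ValueError: attempt to get argmin of an empty sequence
```

```bash
python3 - <<'E'
from h import *
f=dict(np.load("g.npz"));p=f["p"].astype(int)
C=np.array([.5557,-.1659]);M=lambda a,r=.0463:np.array([C[0]+r*np.cos(a),C[1]+r*np.sin(a),.04])
for nm,a,w in(("red",-.308,lambda q:np.clip(q[...,0]-q[...,1]-40,0,None)),("blk",.652,lambda q:np.clip(170-q.max(2),0,None))):
    u,v=proj(f,M(a));u0,v0=int(u)-9,int(v)-9;q=p[v0:v0+19,u0:u0+19];k=w(q).astype(float)
    yy,xx=np.mgrid[v0:v0+19,u0:u0+19];c=np.array([(k*xx).sum(),(k*yy).sum()])/k.sum();print(nm,(u,v),c,k.max(),(ray(f,*c,.04)-M(a))*1000)
cv2.imwrite("pics/d.png",cv2.resize(p[110:195,195:310].astype(np.uint8),(690,510),interpolation=cv2.INTER_CUBIC)[:,:,::-1])
E
```

```text
red (np.float64(288.2959523756354), np.float64(153.02773485283745)) [288.00036955 152.9578714 ] 104.0 [-1.50862782e-01  3.37135703e-01 -2.08166817e-14]
blk (np.float64(256.8667772134968), np.float64(136.43489770737438)) [255.34692689 132.71570055] 70.0 [ 2.35694974e+00  4.05320661e+00 -2.08166817e-14]
```

View pics/d.png

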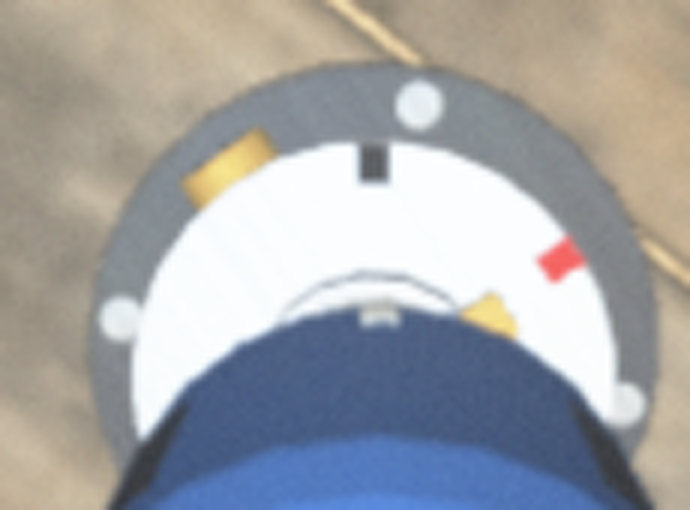

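The wrist view shows the white rim line directly facing the black mark at crop (374,162). The red mark agrees with my head estimate within 0.4 mm. The guard sits about 2 mm toward tool -x in the hand, so I'll shift by that and lower.

Request:
play_rows([
  [0.08,0,0.3],
  [0,0,0.6],
  [0,0,0.8],
  [0,0,0.8],
  [0,0,0.6],
  [0,0,0.3],
  [0,0,0],
  [0,0,0],
], twist=[0,0,0,0,0,0,0,0])

```text
t: 10.8
eef_pos: [0.5574, -0.1649, 0.166]
ee_rot: [3.141, -0.001, 0.652]
force: [0.2, 0.3, -3.2]
width: 0.0236
gripper_force: 40.0
```

Request:
play_rows([
  [0,0,0.12],
  [0,0,0.12],
  [0,0,0.12],
  [0,0,0.12],
  [0,0,0],
  [0,0,0],
], twist=[0,0,0,0,0,0])

```text
t: 11.55
eef_pos: [0.557, -0.1649, 0.1534]
ee_rot: [3.142, -0.0, 0.652]
force: [-0.3, 0.1, -2.8]
width: 0.0237
gripper_force: 40.0
```

The rim is at about 48 mm, below the lug tops, with no contact force. I'll lower it the rest of the way.

Request:
play_rows([
  [0,0,0.1],
  [0,0,0.1],
  [0,0,0.08],
  [0,0,0.04],
  [0,0,0],
  [0,0,0],
], twist=[0,0,0,0,0,0])

```text
t: 12.3
eef_pos: [0.5569, -0.1649, 0.1454]
ee_rot: [3.142, -0.0, 0.652]
force: [-0.8, -0.0, -3.0]
width: 0.0235
gripper_force: 40.0
```

Request:
play_rows([
  [0,0,0.04],
  [0,0,0.04],
  [0,0,0],
  [0,0,0],
], twist=[0,0,0,0])

```text
t: 12.8
eef_pos: [0.557, -0.165, 0.1453]
ee_rot: [3.141, -0.0, 0.652]
force: [-6.3, 3.1, 12.2]
width: 0.0238
gripper_force: 40.0
```

Contact with the flange. I'll ease off slightly and turn clockwise (+twist).

Request:
play_rows([
  [0,0,-0.04],
  [0,0,0],
  [0,0,0],
  [0,0,0],
  [0,0,0],
  [0,0,0],
  [0,0,0],
  [0,0,0],
], twist=[0,0.5,0.8,0.9,0.9,0.9,0.7,0.5])

```text
t: 13.8
eef_pos: [0.5576, -0.165, 0.1454]
ee_rot: [3.141, -0.002, -0.131]
force: [-1.4, -0.1, 5.2]
width: 0.0238
gripper_force: 40.0
```

Request:
play_rows([
  [0,0,0],
  [0,0,0],
  [0,0,0],
  [0,0,0],
  [0,0,0],
  [0,0,0],
], twist=[0.4,0.3,0.2,0.2,0,0])

```text
t: 14.55
eef_pos: [0.5577, -0.165, 0.1453]
ee_rot: [-3.141, -0.002, -0.293]
force: [-1.4, 0.7, 5.2]
width: 0.0236
gripper_force: 40.0
```

```bash
python3 -c "
from h import *
s=arm.get_state();print(s['moment'],s['ee_rot'],s['force'])"
```

```text
[ 0.39947542  0.61144603 -0.06625152] [-3.14143895e+00 -1.85122385e-03 -2.92992430e-01] [-1.42687934  0.68137395  5.15443547]
```

Yaw is -0.293, no stop torque yet, and the red marks are at -0.308. I'll turn on gently to the stop.

Request:
play_rows([
  [0,0,0],
  [0,0,0],
  [0,0,0],
  [0,0,0],
  [0,0,0],
], twist=[0.15,0.15,0.15,0,0])

```text
t: 15.18
eef_pos: [0.5576, -0.1657, 0.1454]
ee_rot: [3.141, -0.002, -0.36]
force: [-1.4, -3.2, 5.5]
width: 0.0235
gripper_force: 40.0
```

```bash
python3 -c "
from h import *
s=arm.get_state();print(s['moment'],s['ee_rot'],s['force'])"
```

```text
[-1.15588819  0.71860946  0.38600498] [ 3.14070014e+00 -1.84600478e-03 -3.59769637e-01] [-1.44970371 -3.20338143  5.5169485 ]
```

The moment has risen to 0.39 N·m at yaw -0.36, so the stop is reached (3° past the nominal red line). I'll release and retreat straight up.

Request:
play_rows([
  [0,0,0],
  [0,0,0],
  [0,0,0],
  [0,0,0],
  [0,0,0],
], twist=[0,0,0,0,0], fingers=0.65)

```text
t: 15.8
eef_pos: [0.5569, -0.1648, 0.1443]
ee_rot: [3.142, 0.0, -0.361]
force: [0.8, -0.4, 0.4]
width: 0.0564
gripper_force: 0.0
```

Request:
play_rows([
  [0,0,-0.3],
  [0,0,-0.8],
  [0,0,-1],
  [0,0,-1],
  [-1,0,-1],
  [-1,0,-1],
  [-1,0,0],
  [0,0,0],
], twist=[0,0,0,0,0,0,0,0])

```text
t: 16.8
eef_pos: [0.4858, -0.1381, 0.2733]
ee_rot: [-3.14, -0.002, -0.36]
force: [0.6, -0.4, -0.7]
width: 0.0568
gripper_force: 0.0
```

```bash
python3 - <<'E'
from h import *
f=wgrab();p=f["pixels"].astype(int);print(f["s"]["eef_pos"],f["s"]["ee_rot"])
u,v=map(int,proj(f,[.5557,-.166,.13]));print(u,v)
save(f,"e.png",(max(u-75,0),max(v-65,0),u+75,v+65),5)
m=np.zeros(p.shape[:2],np.uint8);m[max(v-45,0):v+45,u-35:u+35]=(p.max(2)<70)[max(v-45,0):v+45,u-35:u+35]
n,l,st,ce=cv2.connectedComponentsWithStats(m);i=1+np.argmax(st[1:,4]);c=max(cv2.findContours((l==i).astype(np.uint8),0,1)[0],key=len)[:,0]
W=np.array([ray(f,a,b,.153)[:2] for a,b in c]);print(cv2.minAreaRect((W*1000).astype(np.float32)))
E
```

```text
[ 0.48580763 -0.1380796   0.27331004] [-3.14037145e+00 -2.02711495e-03 -3.60188444e-01]
259 113
((555.2479248046875, -165.56463623046875), (21.509347915649414, 53.55905532836914), 71.24905395507812)
```

View pics/e.png

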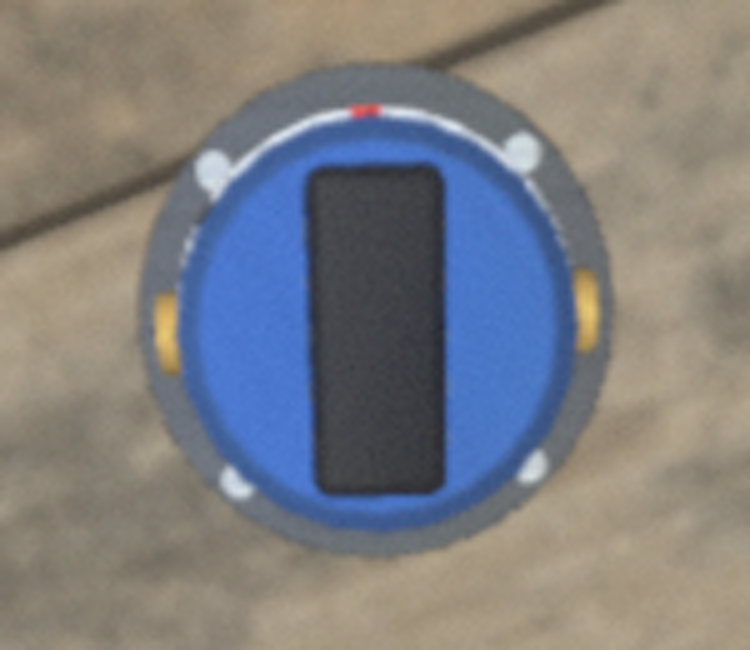

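The guard is seated and centred at (0.5552,-0.1656), under 1 mm from the head's axis. Its wing lies at -18.8°, within about 1° of the red line (red mark at crop (365,110)), and the gripper is clear. I'll hand the job in.

```bash
python3 -c "
from h import *
print(arm.job_done())"
```

```text
the job is handed in; nothing more can be done
None
```

The guard is over the bowl, down on the head and twisted clockwise to its stop, under 1 mm off-centre with the wing within about 1° of the red marks; the job was handed in at about 17 s, with no verdict returned.

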